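Draw the bottom plate from the stack magazine onto the glass stage

ROBOT

A 7-joint arm with a two-finger parallel gripper is mounted at the origin on the work surface. World frame = base frame: x ahead of the robot, y to its left, z up, the work surface at z = 0. Lengths are in m, angles in degrees, forces in N, time in s.
With the tool pointing down it reaches from about 0.425 to 0.8 m from the base axis. Payload 8.3 kg.
Tool frame: the origin (TCP) lies midway between the tips of the shut fingers; the grasp point (between the pads) lies 19 mm behind it (grasp_offset is the distance from the TCP to the grasp point, in m); z points along the fingers, y is the line along which they close (so a half turn about z gives the same grasp; the last joint's range is limited). The gripper opens to 85 mm and grips with 20 to 120 N. Pads are 22 mm wide; open, the fingers measure 114 mm over their backs; the gripper's body (76 mm by 85 mm) begins 54 mm behind the grasp point. The pads swing forward as they close: fully open they stand 13 mm farther back than shut.
Start: joints at [70.766, 21.967, 0.94, 78.501, -0.361, 79.538, -2.664], TCP at [0.168, -0.602, 0.231] pointing down, gripper open.
Joint ranges: [-169.22, 169.22], [-14.56, 117.87], [-87.37, 89.26], [10.42, 133.3], [-82.24, 262.24], [0.94, 117.77], [-172.7, 172.7]. Speed limits (degrees/s): [136.94, 136.94, 172.46, 172.46, 180, 180, 180].

INTERFACE

Orientations are given as [roll, pitch, yaw] about the fixed x, y, z axes, in that order (R = Rz(yaw) Ry(pitch) Rx(roll)).
In Python, from cell import get_obs, snapshot, close_job, look_for, outline_of, grasp_offset gives the robot as it stands. The module is installed in compiled form; this text tells all that it offers.
- The arm moves only by the tool servo_tool, never from a script. Its argument "moves" is a list of rows, each an object with "offset": the shift along the world's x, y, z in mm, a list of three; "dr": the turn, a rotation vector about the world's x, y, z in rad, a list of three. In form: [{"offset": [x, y, z], "dr": [rx, ry, rz]}, ...]. A call has exactly 5 rows; each row is the pose to reach, as a shift and turn from the pose commanded when the call began; what a row does not reach only later rows make up. A row lasts 1/12 s, in which the tool goes at most 41.7 mm and 7.16 degrees, less where a joint would pass 70% of its speed; a pose out of reach is approached as far as the arm can. A call with a gripper value outside its range is refused whole. "gripper" is the finger opening in mm, from 0 to 85.4, set as the call begins (left out, the last holds). The fingers move at their own pace and stop on an object; "force" is the grip in N (left out, the last holds). Time passes only in rows, so rows that repeat a pose let the fingers close, or fill a call up. It gives the time, the measured TCP pose, the force, the opening and the grip force at its end, in the units of the state.
- get_obs(): the state, without advancing time (a new reading comes with each control period).
- snapshot(name): name is "side" or "top" or "wrist"; returns a dict with "color" (480x640x3 uint8, red, green, blue), "intrinsics" (3x3 intrinsics, pixels), "view" (4x4, takes a point from world to camera coordinates); the wrist camera has in their place "T_tool_cam" (4x4, takes a point from camera to tool coordinates, whose origin is the TCP and whose axes are the flange's). Camera axes: x right, y down, z forward; pixel columns grow to the right and rows downward; lengths in m; the calibration is good to about 2 mm. A picture is of the moment at which its call begins: read the wrist's pose just before it. There is no depth.
- close_job(): hands the job in; it is judged then, once.
Trained networks look in the newest picture that a camera, given by its name, has taken for a name from the list of things; names that differ only in an ending like _2 or _b are one class to them, and where a whole thing is asked for, a point or a joint stands for the part that bears it (a point fixed in the world has none). Each returns a list of dicts, best first, with "confidence" (0 to 1); they miss things now and then, are a little off and sometimes report something else, mostly with a low value. They report only what shows in the picture. A call takes as long as a camera call. They do not tell look-alikes from the thing itself.
- look_for(camera, target): "xyz" ([x, y, z] in m, in world coordinates, good to about 4 mm: the middle of the surface that is visible of it).
- outline_of(camera, target): "region" (480x640 bool, what is visible of it).
The state is a dict: "t": time; "q": joint angles; "joint_velocities": joint speeds; "effort": joint torques, N m; "tool_pos": TCP position; "ee_rot": TCP orientation; "wrist_force": force on the tool from outside, world axes, zero at the start; "torque": the same for the moment, N m; "width": opening from 0.0 (shut) to 1.0 (fully open); "grasp_force": force on a finger pad.
Only numpy, scipy, OpenCV 4.12 (cv2) and the standard library are available. Lean on these libraries where they do the work, as an engineer would, in place of code of your own. Each camera call takes 0.05 s, during which the arm holds its last target. There are 200 camera calls.

TASK

Bring out the next sample for measuring: push the black ejector knob at the back of the stack magazine so that the bottom plate's nose comes out of the front slot, let the ejector spring back, and draw that bottom plate straight out, leaving the four others stacked in the magazine. Lay it gently flat on the glass stage plate, long side against the side leg and end against the end leg of the L-shaped steel square, snug against both, and let go; do not disturb the caliper, the wooden case or the jar.

Things in the scene. Friction and masses are not known exactly. Their poses are not given: they have to be found in the camera images.
- magazine: Stack magazine fixed to the bench. Origin: on the bench under the stack's centre; z up; plates are drawn out to its +y. Base block 64 (x) x 112 (y) mm, its top (the magazine floor) 18 mm above the bench; four steel corner angles, outside faces at x = +-27, y = +-54.5 mm, top 66 mm above the bench. Behind, a rail 30 mm wide and 18 mm high runs to y = -175 mm. Yaw within +-0.3 rad
- slot (a point): Centre of the magazine's front slot (y = 53, z = 24 mm of the magazine; its axes): 11.5 mm high above the floor, so it passes one plate. In front of it a tongue 24 mm wide (x) and 8 mm thick, level with the floor, carries the plate being drawn, to y = 123 mm of the magazine; on both sides of the tongue fingers can reach down to the bench
- ejector (a joint): Ejector travel towards the magazine's +y, 0 (rest) to 0.045 m (full stroke). A spring takes it back to 0 when let go (1.5 N at rest, 4 N at full stroke; with the plates' friction a push needs up to about 12 N). From 1.5 mm on its blade pushes the bottom plate's rear end; after the full stroke the plate's nose stands 39 mm out of the slot and stays out when the ejector goes back
- knob (a point): Black round ejector knob behind the stack, 20 mm diameter, from 30 to 56 mm above the bench, on a blade 18 mm wide whose top is 24.5 mm above the bench. The point is the knob's middle, 44 mm above the bench, at x = 0, y = -140 mm of the magazine at rest; it moves with the ejector. Axes as the magazine
- plate1_mid (a point): The bottom plate, machined aluminium, 100 mm long (its y) x 45 mm wide (its x) x 8 mm thick, 0.1 kg, with dark holes; same either way round. The point is its centre; at the start in the magazine's centre, 22 mm above the bench
- plate2_mid (a point): Second plate from below, same make; its centre. Must stay in the magazine; sinks by one thickness when the bottom plate is drawn
- plate3_mid (a point): Third plate from below; its centre. Must stay in the magazine
- plate4_mid (a point): Fourth plate from below; its centre. Must stay in the magazine
- plate5_mid (a point): Top plate of the stack; its centre. Must stay in the magazine
- stage: Stage plate of the measuring machine, fixed: grey frame 170 (x) x 220 (y) mm, glass window 110 x 160 mm flush with it, top 14 mm above the bench. Origin: on the bench under its centre; z up. On its +x, -y corner a steel L-square, 6 mm high, legs 20 mm wide: side leg's inner face at x = +45 mm, y = -90 to -25; end leg's inner face at y = -70 mm, x = -15 to +45. Yaw within +-0.3 rad
- home (a point): Where the centre of the plate is when it lies in the square: 18 mm above the bench, at x = +22.5, y = -20 mm of the stage; axes as the stage (plate's long side along y)
- caliper: Bystander: caliper 230 mm long (its y), 65 mm over the jaws, lying on the bench, 13 mm high; origin under the middle of its beam
- gauge_case: Bystander: closed wooden case 92 x 152 mm, 38 mm high; origin under its centre
- cleaner: Bystander: low jar with a grey screw lid, 60 mm diameter, 55 mm high, standing; origin under its centre
Things that resemble listed ones, but are neither listed nor needed, are in the scene too. Leave any blue, pink or red look-alike of the part that bears plate5_mid alone.

How it is judged:
By the outcome, as a careful person would: the job done as asked, in the order asked, and still so for the second after the job is handed in, with the robot touching nothing.
It also fails if it takes over 51 s, if anything falls off the work surface, if the arm or the gripper's body presses on something with over 40 N, if the wrist force passes 120 N, or if a joint passes its speed limit or range.

## Working session

There is one attempt and no reset: what is moved stays moved. The work goes in short steps, Python scripts to look and compute and a tool call to move; the robot and the scene stay as the last step left them, time stands still between calls to the robot, and variables do not carry over. Pictures are saved under pics/ and viewed, at most 10 in all, crops included, and the job is handed in when it is done.

Besides the shell and the picture viewer there is one more tool, called after ">>>" by a JSON object that holds its "op" and its "data". servo_tool: Moves the arm, as the interface text tells. Its arguments: {"type":"object","properties":{"moves":{"type":"array"},"gripper":{"type":"number"},"force":{"type":"number"}},"required":["moves"]}

```bash
mkdir -p pics
cat > h.py <<'E'
import numpy as np, cv2
from cell import *
def save(n,img): cv2.imwrite('pics/'+n+'.png',cv2.cvtColor(img,cv2.COLOR_RGB2BGR))
def proj(s,P):
    P=np.atleast_2d(P); c=(s['view'][:3,:3]@P.T).T+s['view'][:3,3]; u=(s['intrinsics']@c.T).T; return u[:,:2]/u[:,2:]
def unproj(s,uv,z):
    uv=np.atleast_2d(uv).astype(float); R=s['view'][:3,:3];t=s['view'][:3,3]; C=-R.T@t
    d=(R.T@np.linalg.inv(s['intrinsics'])@np.c_[uv,np.ones(len(uv))].T).T
    k=(z-C[2])/d[:,2]; return C+k[:,None]*d
E
python3 - <<'E'
from h import *
np.set_printoptions(precision=4,suppress=True)
for c in ['top','side']:
    s=snapshot(c); save(c+'0',s['color']); print(c, -s['view'][:3,:3].T@s['view'][:3,3])
    for n in ['magazine','knob','plate5_mid','stage','caliper','gauge_case','cleaner','slot']:
        try: print(n,[(np.round(d['xyz'],3).tolist(),round(d['confidence'],2)) for d in look_for(c,n)][:4])
        except Exception as e: print(n,e)
o=get_obs(); print(o['t'],o['tool_pos'],o['ee_rot'],grasp_offset)
E
```

```text
top [ 0.4087 -0.0834  1.2205]
magazine [([0.517, -0.23, 0.019], 0.96)]
knob [([0.514, -0.284, 0.026], 0.76)]
plate5_mid [([0.399, -0.011, 0.008], 0.97), ([0.548, -0.443, 0.004], 0.94), ([0.532, -0.183, 0.059], 0.85), ([0.393, -0.297, 0.009], 0.74)]
stage [([0.486, 0.22, 0.013], 0.96), ([0.52, -0.29, 0.028], 0.39)]
caliper [([0.749, -0.234, 0.006], 0.67)]
gauge_case [([0.754, 0.219, 0.037], 0.8)]
cleaner [([0.704, 0.024, 0.056], 0.74)]
slot [([0.524, -0.232, 0.026], 0.77)]
side [0.0163 0.5983 0.8289]
magazine [([0.511, -0.174, 0.025], 0.96), ([0.699, 0.039, 0.05], 0.47), ([0.533, -0.18, 0.057], 0.42)]
knob [([0.517, -0.313, 0.026], 0.67), ([0.757, -0.221, 0.002], 0.53)]
plate5_mid [([0.383, -0.292, 0.01], 0.94), ([0.548, -0.436, 0.01], 0.92), ([0.395, -0.004, 0.009], 0.79), ([0.392, -0.147, 0.007], 0.74)]
stage [([0.473, 0.232, 0.012], 0.73)]
caliper [([0.755, -0.225, 0.004], 0.95)]
gauge_case []
cleaner [([0.695, 0.038, 0.046], 0.84)]
slot [([0.506, -0.174, 0.022], 0.95)]
0.9 [ 0.1685 -0.6018  0.2313] [-179.9987   -0.0051   15.6334] 0.0187
```

View pics/top0.png

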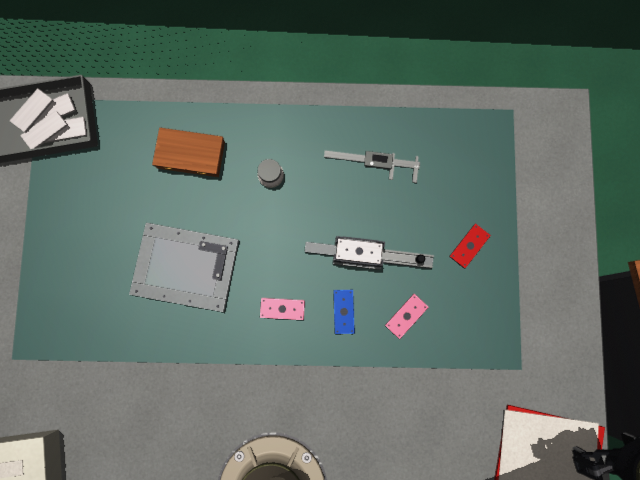

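View pics/side0.png

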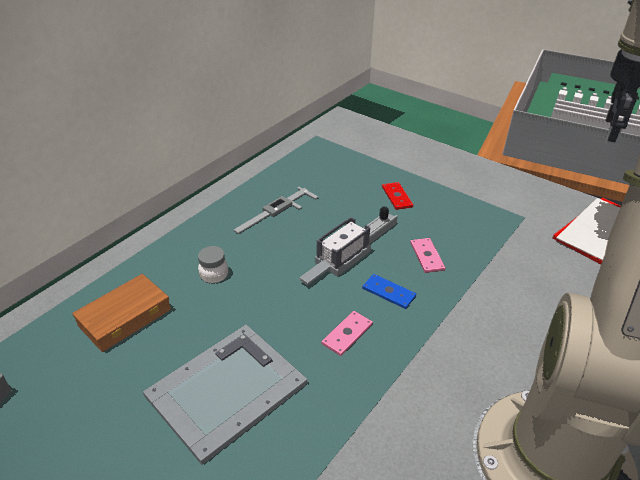

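Top picture: the magazine, with its white aluminium stack, is at (359,251), the black knob at (420,259), and the tongue at (306,248) pointing left (world +y). The stage is at (185,267) with the L-square near (213,257). The pink plates at (282,309) and (407,317), the blue one at (344,312) and the red one at (470,246) are look-alikes to leave alone. Only the stack in the magazine fits the description. Next I'll fit the poses.

Run:
```python
from h import *
np.set_printoptions(precision=4,suppress=True)
S={}
for c in ['top','side']:
    s=snapshot(c); S[c]=s
    for n,z,near in [('plate5_mid',.058,(.53,-.183)),('stage',.014,(.486,.22)),('knob',.056,(.51,-.32))]:
        best=None
        for d in outline_of(c,n):
            m=d['region'].astype(np.uint8); cs=max(cv2.findContours(m,cv2.RETR_EXTERNAL,cv2.CHAIN_APPROX_NONE)[0],key=cv2.contourArea)[:,0]
            P=unproj(s,cs,z)[:,:2]*1000
            r=cv2.minAreaRect(P.astype(np.float32))
            if np.hypot(*(np.array(r[0])/1000-near))<.06: print(c,n,round(d['confidence'],2),np.round(r[0],1),np.round(r[1],1),round(r[2],2), cs.mean(0))
img=S['top']['color']
a=cv2.resize(img[215:285,290:440],None,fx=4,fy=4,interpolation=cv2.INTER_CUBIC)
b=cv2.resize(img[215:320,125:245],None,fx=4,fy=4,interpolation=cv2.INTER_CUBIC)[:280*2]
H=a.shape[0]+300
save('topA',a)
save('topB',b)
```

```text
top plate5_mid 0.75 [ 528.7 -180.4] [100.2  45.5] 84.24 [358.9098 251.0164]
top stage 0.67 [488.8 218.5] [226.6 170.9] 80.66 [183.8123 267.0708]
top knob 0.78 [ 517.8 -278.7] [96.7 22.7] 87.8 [402.0106 257.3936]
side plate5_mid 0.83 [ 531.7 -176.4] [101.7  40.2] 84.68 [341.2941 236.5529]
side stage 0.82 [485.5 222. ] [224.2 176.9] 80.85 [223.3372 391.634 ]
side knob 0.6 [ 499.7 -279. ] [27.9 99.3] 13.7 [379.5167 218.9   ]
```

View pics/topA.png

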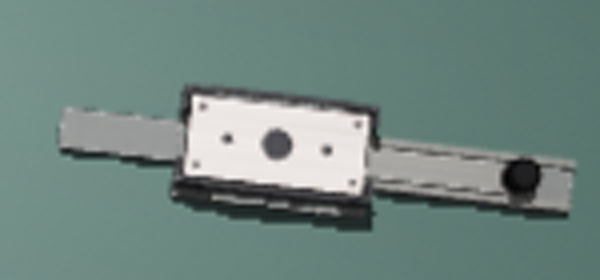

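View pics/topB.png

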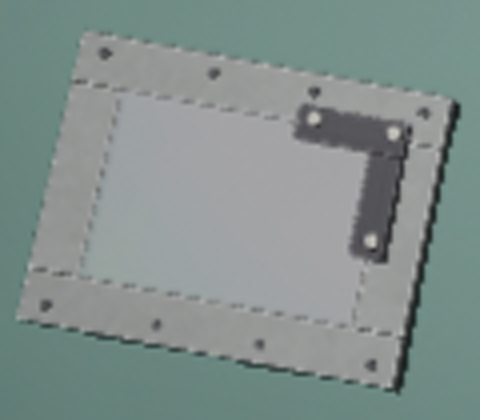

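>>> {"op": "servo_tool", "data": {"moves": [{"offset": [33, 25, 0], "dr": [0, 0, 0.119]}, {"offset": [67, 50, 0], "dr": [0, 0, 0.239]}, {"offset": [101, 75, -10], "dr": [0, 0, 0.359]}, {"offset": [135, 100, -20], "dr": [0, 0, 0.478]}, {"offset": [170, 125, -30], "dr": [0, 0, 0.598]}], "gripper": 0}}

```text
t: 1.72
tool_pos: [0.3347, -0.4792, 0.2028]
ee_rot: [179.9, 0.0, 50.2]
wrist_force: [0.8, -0.5, -0.3]
width: 0.303
grasp_force: 0.0
```

>>> {"op": "servo_tool", "data": {"moves": [{"offset": [35, 25, -10], "dr": [0, 0, 0.119]}, {"offset": [70, 50, -20], "dr": [0, 0, 0.239]}, {"offset": [105, 75, -30], "dr": [0, 0, 0.359]}, {"offset": [140, 100, -40], "dr": [0, 0, 0.478]}, {"offset": [173, 123, -50], "dr": [0, 0, 0.598]}]}}

```text
t: 2.13
tool_pos: [0.5, -0.3617, 0.1551]
ee_rot: [180.0, 0.0, 84.5]
wrist_force: [0.5, -0.7, 0.8]
width: -0.002
grasp_force: 0.0
```

Run:
```python
from h import *
from scipy.spatial.transform import Rotation as Ro
np.set_printoptions(precision=4,suppress=True)
o=get_obs(); s=snapshot('wrist'); save('w1',s['color'])
print(o['t'],o['tool_pos'],o['ee_rot'],o['wrist_force'],o['width'],o['q'])
R=Ro.from_euler('xyz',o['ee_rot'],degrees=True).as_matrix()
T=np.eye(4);T[:3,:3]=R;T[:3,3]=o['tool_pos']
s['view']=np.linalg.inv(T@s['T_tool_cam'])
print(s['T_tool_cam'])
mc=np.array([528.7,-180.4])/1000;a=np.deg2rad(-5.76)
def M(x,y,z): return [mc[0]+np.cos(a)*x-np.sin(a)*y,mc[1]+np.sin(a)*x+np.cos(a)*y,z]
print(proj(s,[M(0,-140,.056) if 0 else M(0,-.140,.056),M(0,-.175,.018),M(0,0,.058)]))
for n in ['knob','plate5_mid']: print(n,[(np.round(d['xyz'],4).tolist(),round(d['confidence'],2)) for d in look_for('wrist',n)][:4])
t=snapshot('top'); print(unproj(t,[[420.2,259]],.056), proj(t,[M(0,-.14,.056),M(0,.123,.018),M(0,-.175,.018)]))
```

```text
2.1333 [ 0.5    -0.3617  0.1551] [179.9623   0.0232  84.476 ] [ 0.454  -0.7052  0.8304] -0.0018089910996478193 [ 47.5262  24.9089 -19.7771  85.4032   8.6672  71.1501  21.1267]
[[ 0.0002 -0.9584 -0.2854  0.0735]
 [ 1.      0.0004 -0.0008  0.0012]
 [ 0.0009 -0.2854  0.9584 -0.1424]
 [ 0.      0.      0.      1.    ]]
[[ 337.2712  171.1317]
 [ 334.5564  213.1175]
 [ 341.7609 -109.5284]]
knob [([0.5196, -0.2852, 0.0237], 0.67)]
plate5_mid [([0.5527, -0.4434, 0.0085], 0.98), ([0.3852, -0.2958, 0.0083], 0.81), ([0.526, -0.2334, 0.0624], 0.67)]
[[ 0.5135 -0.3184  0.056 ]] [[420.7668 258.5202]
 [304.4397 246.2612]
 [432.5139 261.7702]]
```

View pics/w1.png

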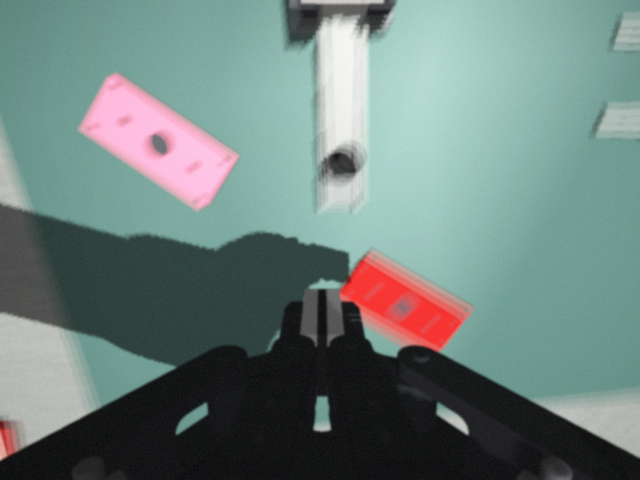

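The wrist picture (motion-blurred) shows the knob at (343,160) and the rail end at (343,212), within a few mm of my model's prediction. The fingers are behind the rail in line with it. I'll descend behind the knob.

>>> {"op": "servo_tool", "data": {"moves": [{"offset": [0, 0, -25], "dr": [0, 0, 0]}, {"offset": [0, 0, -55], "dr": [0, 0, 0]}, {"offset": [0, 0, -85], "dr": [0, 0, 0]}, {"offset": [0, 0, -107], "dr": [0, 0, 0]}, {"offset": [0, 0, -114], "dr": [0, 0, 0]}]}}

```text
t: 2.75
tool_pos: [0.495, -0.3637, 0.0373]
ee_rot: [-179.7, -0.1, 83.9]
wrist_force: [-1.0, -0.6, -0.9]
width: 0.005
grasp_force: 0.0
```

>>> {"op": "servo_tool", "data": {"moves": [{"offset": [0.4, 4, 0], "dr": [0, 0, 0]}, {"offset": [0.8, 8, 0], "dr": [0, 0, 0]}, {"offset": [1.2, 12, 0], "dr": [0, 0, 0]}, {"offset": [1.6, 16, 0], "dr": [0, 0, 0]}, {"offset": [2, 20, 0], "dr": [0, 0, 0]}]}}

```text
t: 3.17
tool_pos: [0.5016, -0.3428, 0.0428]
ee_rot: [179.9, 0.1, 84.2]
wrist_force: [0.4, 0.2, 0.1]
width: 0.001
grasp_force: 0.0
```

>>> {"op": "servo_tool", "data": {"moves": [{"offset": [0.4, 4, 0], "dr": [0, 0, 0]}, {"offset": [0.8, 8, 0], "dr": [0, 0, 0]}, {"offset": [1.2, 12, 0], "dr": [0, 0, 0]}, {"offset": [1.6, 16, 0], "dr": [0, 0, 0]}, {"offset": [2, 20, 0], "dr": [0, 0, 0]}]}}

```text
t: 3.58
tool_pos: [0.5024, -0.3254, 0.0419]
ee_rot: [179.9, 0.2, 84.0]
wrist_force: [-0.2, -7.2, 2.3]
width: -0.0
grasp_force: 3.0
```

The arm lagged the command in x by about 12 mm. I'll back off, centre on the knob, then push.

>>> {"op": "servo_tool", "data": {"moves": [{"offset": [0, -8, 0], "dr": [0, 0, 0]}, {"offset": [0, -16, -1], "dr": [0, 0, 0]}, {"offset": [5, -18, -3], "dr": [0, 0, 0]}, {"offset": [10.5, -18, -5], "dr": [0, 0, 0]}, {"offset": [10.5, -18, -5], "dr": [0, 0, 0]}]}}

```text
t: 4.0
tool_pos: [0.5142, -0.3406, 0.0353]
ee_rot: [180.0, -0.1, 84.2]
wrist_force: [0.4, -1.0, -0.2]
width: 0.001
grasp_force: 0.9
```

Run:
```python
from h import *
from scipy.spatial.transform import Rotation as Ro
np.set_printoptions(precision=4,suppress=True)
o=get_obs(); s=snapshot('wrist')
print(o['t'],o['tool_pos'],o['ee_rot'],o['wrist_force'],abs(o['joint_velocities']).max())
R=Ro.from_euler('xyz',o['ee_rot'],degrees=True).as_matrix()
T=np.eye(4);T[:3,:3]=R;T[:3,3]=o['tool_pos']
s['view']=np.linalg.inv(T@s['T_tool_cam'])
mc=np.array([528.7,-180.4])/1000;a=np.deg2rad(-5.76)
def M(x,y,z): return [mc[0]+np.cos(a)*x-np.sin(a)*y,mc[1]+np.sin(a)*x+np.cos(a)*y,z]
im=s['color'].copy()
for p in proj(s,[M(0,-.14,.056),M(.0225,-.05,.058),M(-.0225,-.05,.058)]): print(p); cv2.circle(im,tuple(int(v) for v in p),4,(255,0,0),1)
save('w2',im)
```

```text
4.0 [ 0.5142 -0.3406  0.0353] [179.986   -0.0571  84.1769] [ 0.4014 -0.9618 -0.1719] 1.0283930926498852
[313.3357 284.1173]
[396.2113 -28.8642]
[225.4208 -28.6405]
```

View pics/w2.png

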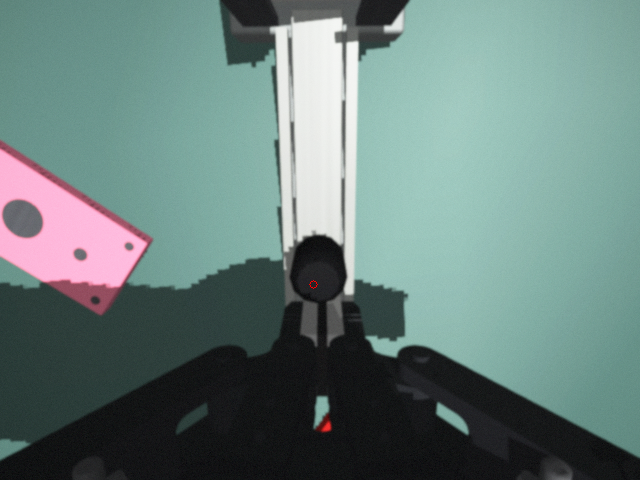

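Wrist picture: the knob at (319,270) is centred in front of the shut fingers (seam at x=322), with contact just made. Pushing now.

>>> {"op": "servo_tool", "data": {"moves": [{"offset": [0.5, 5, 0], "dr": [0, 0, 0]}, {"offset": [1, 10, 0], "dr": [0, 0, 0]}, {"offset": [1.5, 15, 0], "dr": [0, 0, 0]}, {"offset": [2, 20, 0], "dr": [0, 0, 0]}, {"offset": [2.5, 25, 0], "dr": [0, 0, 0]}]}}

```text
t: 4.47
tool_pos: [0.5154, -0.3167, 0.0361]
ee_rot: [180.0, 0.1, 84.1]
wrist_force: [1.7, -7.3, -4.4]
width: -0.001
grasp_force: 3.6
```

>>> {"op": "servo_tool", "data": {"moves": [{"offset": [0.4, 4, 0], "dr": [0, 0, 0]}, {"offset": [0.8, 8, 0], "dr": [0, 0, 0]}, {"offset": [1.2, 12, 0], "dr": [0, 0, 0]}, {"offset": [1.5, 15, 0], "dr": [0, 0, 0]}, {"offset": [1.7, 17, 0], "dr": [0, 0, 0]}]}}

```text
t: 4.88
tool_pos: [0.5171, -0.2999, 0.0361]
ee_rot: [180.0, 0.1, 84.1]
wrist_force: [1.8, -7.9, -5.4]
width: 0.003
grasp_force: 4.1
```

>>> {"op": "servo_tool", "data": {"moves": [{"offset": [0.1, 1, 0], "dr": [0, 0, 0]}, {"offset": [0.2, 2, 0], "dr": [0, 0, 0]}, {"offset": [0.3, 3, 0], "dr": [0, 0, 0]}, {"offset": [0.4, 4, 0], "dr": [0, 0, 0]}, {"offset": [0.4, 4, 0], "dr": [0, 0, 0]}]}}

```text
t: 5.3
tool_pos: [0.5173, -0.2967, 0.0361]
ee_rot: [180.0, 0.2, 84.1]
wrist_force: [1.6, -9.5, -5.1]
width: 0.003
grasp_force: 4.5
```

>>> {"op": "servo_tool", "data": {"moves": [{"offset": [0.1, 0.7, 0], "dr": [0, 0, 0]}, {"offset": [0.1, 1.4, 0], "dr": [0, 0, 0]}, {"offset": [0.2, 2.1, 0], "dr": [0, 0, 0]}, {"offset": [0.3, 2.8, 0], "dr": [0, 0, 0]}, {"offset": [0.3, 2.8, 0], "dr": [0, 0, 0]}]}}

```text
t: 5.72
tool_pos: [0.5173, -0.2965, 0.0362]
ee_rot: [179.9, 0.3, 84.0]
wrist_force: [3.5, -15.3, -8.9]
width: 0.002
grasp_force: 7.4
```

End stop reached (no further motion, force rising). Retract, then lift and move over the nose.

>>> {"op": "servo_tool", "data": {"moves": [{"offset": [-1, -10, 0], "dr": [0, 0, 0]}, {"offset": [-2.2, -22, 0], "dr": [0, 0, 0]}, {"offset": [-3.5, -35, 0], "dr": [0, 0, 0]}, {"offset": [-5, -50, 0], "dr": [0, 0, 0]}, {"offset": [-6.5, -65, 0], "dr": [0, 0, 0]}]}}

```text
t: 6.13
tool_pos: [0.5114, -0.358, 0.0361]
ee_rot: [-180.0, -0.0, 84.2]
wrist_force: [0.2, -0.9, -0.6]
width: 0.002
grasp_force: 0.0
```

>>> {"op": "servo_tool", "data": {"moves": [{"offset": [0, 0, 20], "dr": [0, 0, 0]}, {"offset": [0, 0, 45], "dr": [0, 0, 0]}, {"offset": [0, 0, 75], "dr": [0, 0, 0]}, {"offset": [0, 0, 105], "dr": [0, 0, 0]}, {"offset": [3, 25, 120], "dr": [0, 0, 0]}]}}

```text
t: 6.55
tool_pos: [0.5136, -0.3391, 0.1598]
ee_rot: [179.8, 0.3, 83.7]
wrist_force: [0.4, -0.5, 1.2]
width: -0.003
grasp_force: 0.0
```

>>> {"op": "servo_tool", "data": {"moves": [{"offset": [4, 35, 0], "dr": [0, 0, 0]}, {"offset": [8, 70, 0], "dr": [0, 0, 0]}, {"offset": [12, 105, 0], "dr": [0, 0, 0]}, {"offset": [16, 140, 0], "dr": [0, 0, 0]}, {"offset": [18, 165, 0], "dr": [0, 0, 0]}], "gripper": 65}}

```text
t: 6.97
tool_pos: [0.5331, -0.1637, 0.1564]
ee_rot: [180.0, -0.1, 84.3]
wrist_force: [0.3, 0.4, 1.4]
width: 0.712
grasp_force: 0.0
```

Run:
```python
from h import *
from scipy.spatial.transform import Rotation as Ro
np.set_printoptions(precision=4,suppress=True)
o=get_obs(); s=snapshot('wrist'); o2=get_obs()
print(o['t'],o['tool_pos'],o['ee_rot'],o['wrist_force'],o['width'],abs(o['joint_velocities']).max(),o2['tool_pos'])
s=snapshot('top'); im=s['color']
mc=np.array([528.7,-180.4])/1000;a=np.deg2rad(-5.76)
def M(x,y,z): return [mc[0]+np.cos(a)*x-np.sin(a)*y,mc[1]+np.sin(a)*x+np.cos(a)*y,z]
print(proj(s,[M(0,-.14,.056),M(0,.092,.026)]))
s2=snapshot('side'); print(proj(s2,[M(0,.092,.026),M(.0225,.092,.026),M(-.0225,.092,.026),M(0,-.14,.056)]))
a=cv2.resize(im[205:285,290:440],(600,320),interpolation=cv2.INTER_CUBIC)
b=cv2.resize(s2['color'][195:295,290:410],None,fx=5,fy=5,interpolation=cv2.INTER_CUBIC)[:280]
b=cv2.resize(s2['color'][195:300,290:440],(600,420)  ,interpolation=cv2.INTER_CUBIC)[:280+140]
out=np.zeros((600,600,3),np.uint8); out[:260]=cv2.resize(a,(600,320))[30:290]; out[260:]=b[:340]
save('n1',out)
```

```text
6.9667 [ 0.5331 -0.1637  0.1564] [179.9808  -0.0968  84.317 ] [0.2664 0.3521 1.398 ] 0.7121694786650188 29.04414956590044 [ 0.5339 -0.1581  0.1566]
[[420.7668 258.5202]
 [317.7619 247.4998]]
[[313.2861 269.0304]
 [305.3548 263.9049]
 [321.3781 274.2598]
 [384.4665 207.9695]]
```

View pics/n1.png

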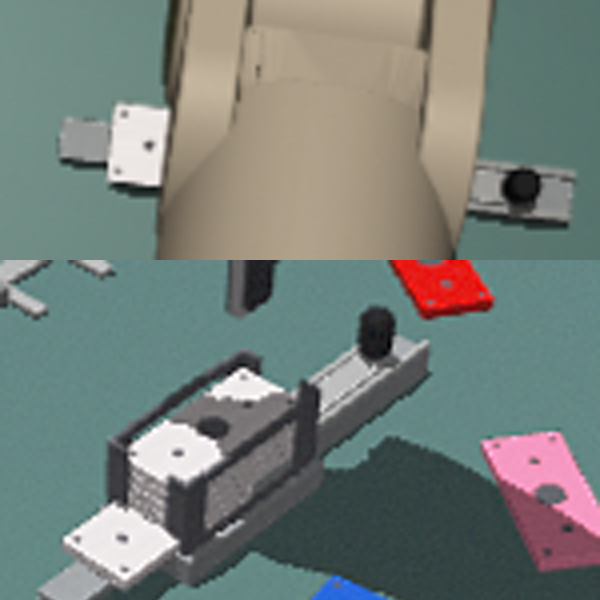

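Picture: the nose is out (top crop edge at about (110,145), side crop at (125,535)), the knob is back at rest, and the stack is intact. I'll move over the nose with open fingers.

>>> {"op": "servo_tool", "data": {"moves": [{"offset": [1, 20, 0], "dr": [0, 0, 0]}, {"offset": [1.5, 35, -15], "dr": [0, 0, 0]}, {"offset": [2, 48, -35], "dr": [0, 0, 0]}, {"offset": [2, 50, -60], "dr": [0, 0, 0]}, {"offset": [2, 50, -75], "dr": [0, 0, 0]}]}}

```text
t: 7.53
tool_pos: [0.5338, -0.1176, 0.079]
ee_rot: [-179.9, -0.0, 84.2]
wrist_force: [-1.6, -0.9, -1.1]
width: 0.755
grasp_force: 0.0
```

Run:
```python
from h import *
from scipy.spatial.transform import Rotation as Ro
np.set_printoptions(precision=4,suppress=True)
s=snapshot('wrist'); 
for k in range(2): o=get_obs(); s=snapshot('wrist')
print(o['t'],o['tool_pos'],o['ee_rot'],o['wrist_force'],o['width'],abs(o['joint_velocities']).max())
R=Ro.from_euler('xyz',o['ee_rot'],degrees=True).as_matrix()
T=np.eye(4);T[:3,:3]=R;T[:3,3]=o['tool_pos']
s['view']=np.linalg.inv(T@s['T_tool_cam'])
mc=np.array([528.7,-180.4])/1000;a=np.deg2rad(-5.76)
def M(x,y,z): return [mc[0]+np.cos(a)*x-np.sin(a)*y,mc[1]+np.sin(a)*x+np.cos(a)*y,z]
im=s['color'].copy()
for p in proj(s,[M(.0225,.092,.026),M(-.0225,.092,.026),M(.012,.123,.018),M(-.012,.123,.018)]): print(p); cv2.circle(im,tuple(int(v) for v in p),4,(255,0,0),1)
save('w3',im)
```

```text
7.6333 [ 0.5324 -0.1185  0.0782] [-179.6742   -0.0348   84.0625] [-0.1594 -0.7851  0.4115] 0.7590221662307585 3.093062643851253
[369.9661 209.2209]
[280.4794 209.3484]
[349.1447 145.0652]
[301.1385 145.1893]
```

View pics/w3.png

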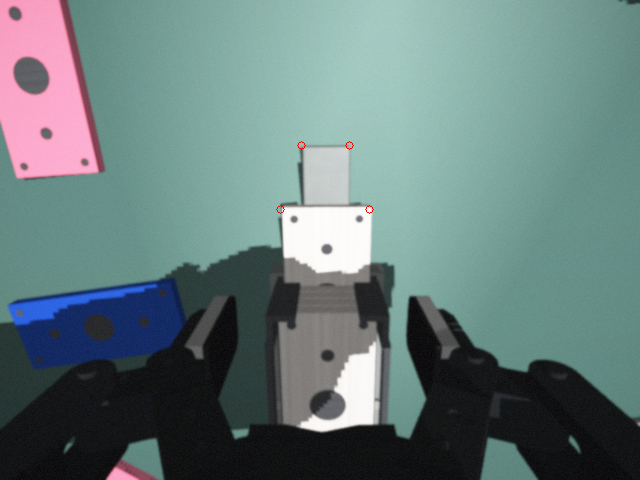

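Wrist picture: the nose edge is at (283–371, 205) and the tongue tip at (302–349, 146). Both match the model within about 1–2 mm. I'll centre, descend with the fingers at 54 mm, and feel for the bench to learn where the tips are.

>>> {"op": "servo_tool", "data": {"moves": [{"offset": [4, 11, 0], "dr": [0, 0, 0]}, {"offset": [4, 11, -10], "dr": [0, 0, 0]}, {"offset": [4, 11, -25], "dr": [0, 0, 0]}, {"offset": [4, 11, -45], "dr": [0, 0, 0]}, {"offset": [4, 11, -56], "dr": [0, 0, 0]}], "gripper": 54}}

```text
t: 8.1
tool_pos: [0.5385, -0.1059, 0.0239]
ee_rot: [-180.0, -0.0, 84.2]
wrist_force: [-0.4, -0.4, -1.1]
width: 0.63
grasp_force: 0.0
```

>>> {"op": "servo_tool", "data": {"moves": [{"offset": [0, 0, -3], "dr": [0, 0, 0]}, {"offset": [0, 0, -6], "dr": [0, 0, 0]}, {"offset": [0, 0, -8], "dr": [0, 0, 0]}, {"offset": [0, 0, -10], "dr": [0, 0, 0]}, {"offset": [0, 0, -10], "dr": [0, 0, 0]}]}}

```text
t: 8.52
tool_pos: [0.5389, -0.1062, 0.0155]
ee_rot: [180.0, 0.0, 84.2]
wrist_force: [0.5, -0.6, -0.9]
width: 0.634
grasp_force: 0.0
```

>>> {"op": "servo_tool", "data": {"moves": [{"offset": [-1.5, 0, -3], "dr": [0, 0, 0]}, {"offset": [-1.5, 0, -6], "dr": [0, 0, 0]}, {"offset": [-1.5, 0, -9], "dr": [0, 0, 0]}, {"offset": [-1.5, 0, -12], "dr": [0, 0, 0]}, {"offset": [-1.5, 0, -13], "dr": [0, 0, 0]}]}}

```text
t: 8.93
tool_pos: [0.5367, -0.1061, 0.0015]
ee_rot: [-180.0, -0.0, 84.2]
wrist_force: [-0.2, -0.8, -0.3]
width: 0.634
grasp_force: 0.0
```

>>> {"op": "servo_tool", "data": {"moves": [{"offset": [0, 0, -0.7], "dr": [0, 0, 0]}, {"offset": [0, 0, -1.4], "dr": [0, 0, 0]}, {"offset": [0, 0, -2.1], "dr": [0, 0, 0]}, {"offset": [0, 0, -2.8], "dr": [0, 0, 0]}, {"offset": [0, 0, -2.8], "dr": [0, 0, 0]}]}}

```text
t: 9.35
tool_pos: [0.537, -0.1061, -0.0008]
ee_rot: [-180.0, -0.0, 84.2]
wrist_force: [0.3, 0.1, 1.3]
width: 0.633
grasp_force: 0.0
```

>>> {"op": "servo_tool", "data": {"moves": [{"offset": [0, 0, -0.7], "dr": [0, 0, 0]}, {"offset": [0, 0, -1.4], "dr": [0, 0, 0]}, {"offset": [0, 0, -2.1], "dr": [0, 0, 0]}, {"offset": [0, 0, -2.8], "dr": [0, 0, 0]}, {"offset": [0, 0, -2.8], "dr": [0, 0, 0]}]}}

```text
t: 9.77
tool_pos: [0.5371, -0.1061, -0.0036]
ee_rot: [180.0, -0.0, 84.2]
wrist_force: [0.5, 0.4, -0.6]
width: 0.633
grasp_force: 0.0
```

>>> {"op": "servo_tool", "data": {"moves": [{"offset": [0, 0, -0.8], "dr": [0, 0, 0]}, {"offset": [0, 0, -1.6], "dr": [0, 0, 0]}, {"offset": [0, 0, -2.4], "dr": [0, 0, 0]}, {"offset": [0, 0, -3.2], "dr": [0, 0, 0]}, {"offset": [0, 0, -3.2], "dr": [0, 0, 0]}]}}

```text
t: 10.18
tool_pos: [0.5372, -0.1062, -0.0038]
ee_rot: [180.0, 0.1, 84.2]
wrist_force: [-14.0, 1.3, 33.8]
width: 0.635
grasp_force: 16.7
```

Contact at TCP z = -3.8 mm, so the tips stand 3.8 mm behind the TCP at this opening (about 2 mm at 45). I'll raise so the tips sit about 3 mm below the plate's mid height, then grip.

>>> {"op": "servo_tool", "data": {"moves": [{"offset": [-0.5, 0, 5], "dr": [0, 0, 0]}, {"offset": [-0.5, 0, 12], "dr": [0, 0, 0]}, {"offset": [-0.5, 0, 19], "dr": [0, 0, 0]}, {"offset": [-0.5, 0, 24], "dr": [0, 0, 0]}, {"offset": [-0.5, 0, 24], "dr": [0, 0, 0]}]}}

```text
t: 10.6
tool_pos: [0.5374, -0.1062, 0.0185]
ee_rot: [179.9, 0.0, 84.2]
wrist_force: [0.7, -0.4, -0.7]
width: 0.631
grasp_force: 0.0
```

>>> {"op": "servo_tool", "data": {"moves": [{"offset": [-0.3, 0, -1.3], "dr": [0, 0, 0]}, {"offset": [-0.3, 0, -1.3], "dr": [0, 0, 0]}, {"offset": [-0.3, 0, -1.3], "dr": [0, 0, 0]}, {"offset": [-0.3, 0, -1.3], "dr": [0, 0, 0]}, {"offset": [-0.3, 0, -1.3], "dr": [0, 0, 0]}], "gripper": 30, "force": 50}}

```text
t: 11.02
tool_pos: [0.5368, -0.1062, 0.0168]
ee_rot: [179.9, 0.0, 84.1]
wrist_force: [-2.8, 0.0, 11.6]
width: 0.509
grasp_force: 49.7
```

>>> {"op": "servo_tool", "data": {"moves": [{"offset": [0, 0, 0], "dr": [0, 0, 0]}, {"offset": [0, 0, 0], "dr": [0, 0, 0]}, {"offset": [0, 0, 0], "dr": [0, 0, 0]}, {"offset": [0, 0, 0], "dr": [0, 0, 0]}, {"offset": [0, 0, 0], "dr": [0, 0, 0]}]}}

```text
t: 11.43
tool_pos: [0.5368, -0.1063, 0.0167]
ee_rot: [179.9, 0.0, 84.1]
wrist_force: [-4.1, 1.1, 11.5]
width: 0.509
grasp_force: 49.7
```

>>> {"op": "servo_tool", "data": {"moves": [{"offset": [0, 0, 0.7], "dr": [0, 0, 0]}, {"offset": [0.4, 4, 0.7], "dr": [0, 0, 0]}, {"offset": [0.9, 9, 0.7], "dr": [0, 0, 0]}, {"offset": [1.4, 14, 0.7], "dr": [0, 0, 0]}, {"offset": [2, 20, 0.7], "dr": [0, 0, 0]}]}}

```text
t: 11.85
tool_pos: [0.5383, -0.0891, 0.0168]
ee_rot: [180.0, 0.2, 84.0]
wrist_force: [-1.5, -7.6, 5.3]
width: 0.506
grasp_force: 51.4
```

>>> {"op": "servo_tool", "data": {"moves": [{"offset": [0.7, 7, 0.1], "dr": [0, 0, 0]}, {"offset": [1.4, 14, 0.2], "dr": [0, 0, 0]}, {"offset": [2.1, 21, 0.2], "dr": [0, 0, 0]}, {"offset": [2.8, 28, 0.2], "dr": [0, 0, 0]}, {"offset": [3.5, 35, 0.2], "dr": [0, 0, 0]}]}}

```text
t: 12.27
tool_pos: [0.5418, -0.0507, 0.0168]
ee_rot: [-180.0, 0.0, 84.1]
wrist_force: [-1.1, -4.1, 3.7]
width: 0.504
grasp_force: 51.2
```

>>> {"op": "servo_tool", "data": {"moves": [{"offset": [0.7, 7, 0], "dr": [0, 0, 0]}, {"offset": [1.4, 14, 0], "dr": [0, 0, 0]}, {"offset": [2.1, 21, 0], "dr": [0, 0, 0]}, {"offset": [2.8, 28, 0], "dr": [0, 0, 0]}, {"offset": [3.6, 36, 0], "dr": [0, 0, 0]}]}}

```text
t: 12.68
tool_pos: [0.545, -0.0142, 0.0166]
ee_rot: [-180.0, -0.0, 84.2]
wrist_force: [-0.3, -2.1, 1.2]
width: 0.503
grasp_force: 50.9
```

The plate is clear of the magazine. Lift and carry it to the stage.

>>> {"op": "servo_tool", "data": {"moves": [{"offset": [0.5, 5, 8], "dr": [0, 0, 0]}, {"offset": [0.5, 8, 22], "dr": [0, 0, 0]}, {"offset": [0, 14, 38], "dr": [0, 0, 0]}, {"offset": [-4, 30, 48], "dr": [0, 0, -0.01]}, {"offset": [-8, 52, 50], "dr": [0, 0, -0.02]}]}}

```text
t: 13.1
tool_pos: [0.5384, 0.0362, 0.069]
ee_rot: [179.9, 0.0, 82.8]
wrist_force: [0.1, 0.9, -1.8]
width: 0.512
grasp_force: 51.0
```

>>> {"op": "servo_tool", "data": {"moves": [{"offset": [-4, 26, 0], "dr": [0, 0, -0.01]}, {"offset": [-9, 56, 0], "dr": [0, 0, -0.02]}, {"offset": [-14, 88, 0], "dr": [0, 0, -0.03]}, {"offset": [-19, 118, 0], "dr": [0, 0, -0.04]}, {"offset": [-24, 146, 0], "dr": [0, 0, -0.041]}]}}

```text
t: 13.52
tool_pos: [0.5123, 0.1854, 0.0672]
ee_rot: [-180.0, -0.0, 80.7]
wrist_force: [0.6, -0.1, -0.2]
width: 0.511
grasp_force: 51.0
```

>>> {"op": "servo_tool", "data": {"moves": [{"offset": [-3, 20, 0], "dr": [0, 0, 0]}, {"offset": [-6, 38, 0], "dr": [0, 0, 0]}, {"offset": [-7, 50, 0], "dr": [0, 0, 0]}, {"offset": [-7, 53, 0], "dr": [0, 0, 0]}, {"offset": [-7, 53, 0], "dr": [0, 0, 0]}]}}

```text
t: 13.93
tool_pos: [0.506, 0.2367, 0.0669]
ee_rot: [-180.0, -0.0, 80.8]
wrist_force: [-0.3, -1.2, -0.9]
width: 0.503
grasp_force: 51.0
```

Run:
```python
from h import *
np.set_printoptions(precision=4,suppress=True)
o=get_obs()
print(o['t'],o['tool_pos'],o['ee_rot'],o['wrist_force'],o['width'],o['grasp_force'])
s=snapshot('side'); t=snapshot('top')
sc=np.array([488.,219.5])/1000;a=np.deg2rad(-9.34)
def S(x,y,z): return [sc[0]+np.cos(a)*x-np.sin(a)*y,sc[1]+np.sin(a)*x+np.cos(a)*y,z]
pts=[S(.045,-.07,.02),S(.045,-.025,.02),S(-.015,-.07,.02)]+[S(sx*.085,sy*.11,.014) for sx in(-1,1) for sy in(-1,1)]
outs=[]
for q,(x0,y0,w,h) in ((s,(130,250,200,150)),(t,(125,200,130,130))):
    im=q['color'][y0:y0+h,x0:x0+w]; k=400/w; im=cv2.resize(im,None,fx=k,fy=k,interpolation=cv2.INTER_CUBIC)
    for p in proj(q,pts): cv2.circle(im,tuple(int(v) for v in (p-[x0,y0]+.5)*k),3,(255,0,0),1)
    outs.append(cv2.copyMakeBorder(im,0,400-im.shape[0],0,0,cv2.BORDER_CONSTANT))
save('st',np.hstack(outs))
```

```text
13.9333 [0.506  0.2367 0.0669] [-179.9722   -0.0124   80.7517] [-0.3162 -1.1901 -0.8645] 0.5034574373456191 51.038256883621216
```

View pics/st.png

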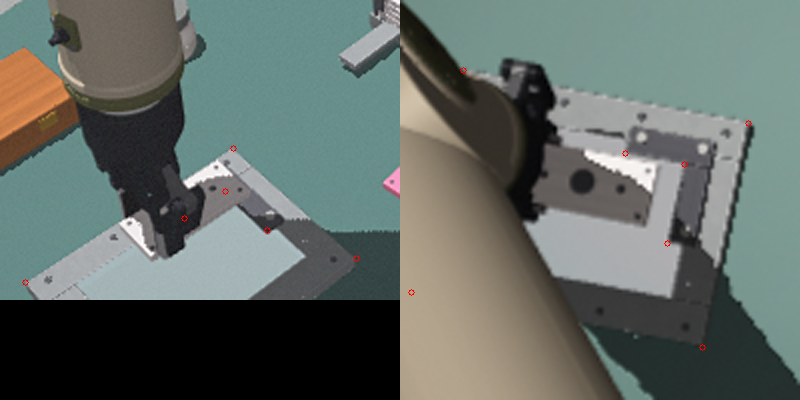

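The picture confirms the stage model (marked points fall on the square's inner edges and the frame corners). The plate is level and clear of both legs. Descend to about 1.5 mm above the glass.

>>> {"op": "servo_tool", "data": {"moves": [{"offset": [0, 0, -15], "dr": [0, 0, 0]}, {"offset": [0, 0, -30], "dr": [0, 0, 0]}, {"offset": [0, 0, -42], "dr": [0, 0, 0]}, {"offset": [0, 0, -49], "dr": [0, 0, 0]}, {"offset": [0, 0, -52], "dr": [0, 0, 0]}]}}

```text
t: 14.45
tool_pos: [0.5059, 0.2345, 0.0135]
ee_rot: [-179.9, 0.1, 80.6]
wrist_force: [-0.0, 0.4, -0.8]
width: 0.507
grasp_force: 51.0
```

>>> {"op": "servo_tool", "data": {"moves": [{"offset": [0, 0, -0.2], "dr": [0, 0, 0]}, {"offset": [0, 0, -0.4], "dr": [0, 0, 0]}, {"offset": [0, 0, -0.6], "dr": [0, 0, 0]}, {"offset": [0, 0, -0.8], "dr": [0, 0, 0]}, {"offset": [0, 0, -1], "dr": [0, 0, 0]}]}}

```text
t: 14.87
tool_pos: [0.5066, 0.2361, 0.0144]
ee_rot: [180.0, -0.0, 80.7]
wrist_force: [0.1, -0.2, -1.3]
width: 0.509
grasp_force: 51.0
```

>>> {"op": "servo_tool", "data": {"moves": [{"offset": [0, 0, -0.4], "dr": [0, 0, 0]}, {"offset": [0, 0, -0.8], "dr": [0, 0, 0]}, {"offset": [0, 0, -1.2], "dr": [0, 0, 0]}, {"offset": [0, 0, -1.6], "dr": [0, 0, 0]}, {"offset": [0, 0, -1.8], "dr": [0, 0, 0]}]}}

```text
t: 15.28
tool_pos: [0.5064, 0.236, 0.0128]
ee_rot: [180.0, 0.0, 80.7]
wrist_force: [-3.9, -2.3, 9.2]
width: 0.511
grasp_force: 52.1
```

Glass contact (9 N). I'll ease up and slide toward the end leg.

>>> {"op": "servo_tool", "data": {"moves": [{"offset": [0, 0, 0.6], "dr": [0, 0, 0]}, {"offset": [-0.3, -2, 0.6], "dr": [0, 0, 0]}, {"offset": [-0.6, -4, 0.6], "dr": [0, 0, 0]}, {"offset": [-0.8, -5, 0.6], "dr": [0, 0, 0]}, {"offset": [-0.9, -6, 0.6], "dr": [0, 0, 0]}]}}

```text
t: 15.7
tool_pos: [0.5056, 0.2299, 0.0128]
ee_rot: [180.0, -0.0, 80.7]
wrist_force: [0.1, 1.4, 1.2]
width: 0.502
grasp_force: 51.3
```

>>> {"op": "servo_tool", "data": {"moves": [{"offset": [-0.1, -0.6, 0], "dr": [0, 0, 0]}, {"offset": [-0.2, -1.2, 0], "dr": [0, 0, 0]}, {"offset": [-0.3, -1.8, 0], "dr": [0, 0, 0]}, {"offset": [-0.4, -2.4, 0], "dr": [0, 0, 0]}, {"offset": [-0.5, -3, 0], "dr": [0, 0, 0]}]}}

```text
t: 16.12
tool_pos: [0.5051, 0.2284, 0.0129]
ee_rot: [180.0, -0.1, 80.7]
wrist_force: [1.5, 7.2, 0.0]
width: 0.504
grasp_force: 51.1
```

End leg touched (7 N at the expected place). Ease a little and slide toward the side leg.

>>> {"op": "servo_tool", "data": {"moves": [{"offset": [0.1, 0.8, 0], "dr": [0, 0, 0]}, {"offset": [2, 0.5, 0], "dr": [0, 0, 0]}, {"offset": [3.5, 0.2, 0], "dr": [0, 0, 0]}, {"offset": [4.5, 0.1, 0], "dr": [0, 0, 0]}, {"offset": [5.5, -0.1, 0], "dr": [0, 0, 0]}]}}

```text
t: 16.53
tool_pos: [0.5096, 0.2277, 0.0128]
ee_rot: [-179.9, -0.0, 80.7]
wrist_force: [-3.6, 4.2, 6.1]
width: 0.508
grasp_force: 51.7
```

>>> {"op": "servo_tool", "data": {"moves": [{"offset": [0.6, -0.1, 0], "dr": [0, 0, 0]}, {"offset": [1.2, -0.2, 0], "dr": [0, 0, 0]}, {"offset": [1.8, -0.3, 0], "dr": [0, 0, 0]}, {"offset": [2.4, -0.4, 0], "dr": [0, 0, 0]}, {"offset": [2.4, -0.4, 0], "dr": [0, 0, 0]}]}}

```text
t: 16.95
tool_pos: [0.5121, 0.2273, 0.0128]
ee_rot: [-179.9, -0.0, 80.7]
wrist_force: [-2.1, 4.1, 5.3]
width: 0.507
grasp_force: 51.7
```

>>> {"op": "servo_tool", "data": {"moves": [{"offset": [0.5, -0.1, 0], "dr": [0, 0, 0]}, {"offset": [1, -0.2, 0], "dr": [0, 0, 0]}, {"offset": [1.5, -0.3, 0], "dr": [0, 0, 0]}, {"offset": [2, -0.3, 0], "dr": [0, 0, 0]}, {"offset": [2, -0.3, 0], "dr": [0, 0, 0]}]}}

```text
t: 17.37
tool_pos: [0.5127, 0.2272, 0.0128]
ee_rot: [-179.8, 0.0, 80.7]
wrist_force: [-9.2, 3.1, 9.9]
width: 0.509
grasp_force: 52.2
```

Side leg touched too (9 N). Ease the pressure and open.

>>> {"op": "servo_tool", "data": {"moves": [{"offset": [-0.3, 0.1, 0.3], "dr": [0, 0, 0]}, {"offset": [-0.6, 0.1, 0.6], "dr": [0, 0, 0]}, {"offset": [-0.6, 0.1, 0.6], "dr": [0, 0, 0]}, {"offset": [-0.6, 0.1, 0.6], "dr": [0, 0, 0]}, {"offset": [-0.6, 0.1, 0.6], "dr": [0, 0, 0]}]}}

```text
t: 17.78
tool_pos: [0.5126, 0.2272, 0.0129]
ee_rot: [-179.8, -0.0, 80.7]
wrist_force: [-4.2, 5.9, 2.8]
width: 0.503
grasp_force: 51.4
```

>>> {"op": "servo_tool", "data": {"moves": [{"offset": [0, 0, 0], "dr": [0, 0, 0]}, {"offset": [0, 0, 0], "dr": [0, 0, 0]}, {"offset": [0, 0, 0], "dr": [0, 0, 0]}, {"offset": [0, 0, 1], "dr": [0, 0, 0]}, {"offset": [0, 0, 3], "dr": [0, 0, 0]}], "gripper": 62}}

```text
t: 18.2
tool_pos: [0.5141, 0.2255, 0.016]
ee_rot: [-180.0, 0.0, 80.6]
wrist_force: [-0.0, 0.4, 0.1]
width: 0.731
grasp_force: 0.0
```

>>> {"op": "servo_tool", "data": {"moves": [{"offset": [0, 0, 10], "dr": [0, 0, 0]}, {"offset": [0, 0, 25], "dr": [0, 0, 0]}, {"offset": [-2, 10, 45], "dr": [0, 0, 0]}, {"offset": [-5, 30, 55], "dr": [0, 0, 0]}, {"offset": [-10, 50, 60], "dr": [0, 0, 0]}]}}

```text
t: 18.62
tool_pos: [0.506, 0.2763, 0.0793]
ee_rot: [179.8, -0.1, 80.5]
wrist_force: [-0.5, -0.3, 0.5]
width: 0.73
grasp_force: 0.0
```

Run:
```python
from h import *
from scipy.spatial.transform import Rotation as Ro
np.set_printoptions(precision=4,suppress=True)
for k in range(3): t=snapshot('top')
s=snapshot('side'); o=get_obs(); w=snapshot('wrist')
print(o['t'],o['tool_pos'],o['ee_rot'],o['wrist_force'])
a=cv2.resize(t['color'][210:310,140:240],None,fx=4,fy=4,interpolation=cv2.INTER_CUBIC)
b=cv2.resize(s['color'][310:410,190:290],None,fx=4,fy=4,interpolation=cv2.INTER_CUBIC)
save('pl',np.hstack([a,b])); save('plw',w['color'])
```

```text
18.8167 [0.5041 0.2768 0.0771] [179.957   -0.027   80.7493] [ 0.4977 -0.5129 -0.9538]
```

View pics/pl.png

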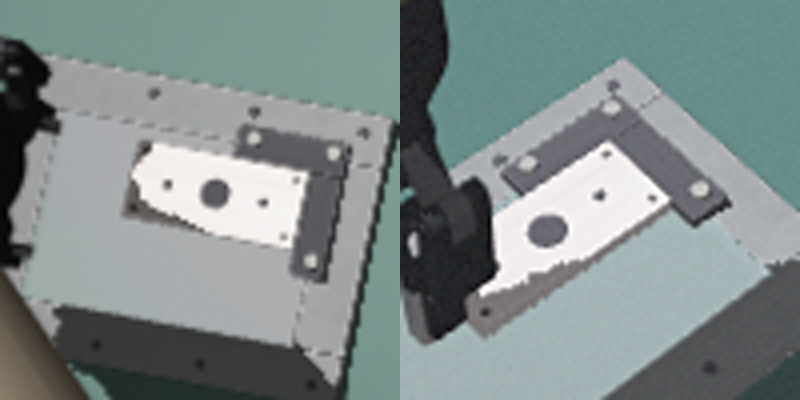

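The picture shows the plate lying flat in the corner of the square, against both legs, with no visible gap at 2 mm/px. To make it surely snug I'll give light nudges with shut fingers, first on the free end, then on the free side opposite the side leg.

>>> {"op": "servo_tool", "data": {"moves": [{"offset": [10, -5, 0], "dr": [0, 0, 0]}, {"offset": [14, -12, -5], "dr": [0, 0, 0]}, {"offset": [14, -12, -25], "dr": [0, 0, 0]}, {"offset": [14, -12, -45], "dr": [0, 0, 0]}, {"offset": [14, -12, -58], "dr": [0, 0, 0]}], "gripper": 0}}

```text
t: 19.28
tool_pos: [0.5186, 0.2614, 0.0158]
ee_rot: [-179.9, 0.1, 80.5]
wrist_force: [-0.3, -0.1, -0.6]
width: 0.019
grasp_force: 0.0
```

>>> {"op": "servo_tool", "data": {"moves": [{"offset": [0, 0, 0], "dr": [0, 0, 0]}, {"offset": [0, 0, 0], "dr": [0, 0, 0]}, {"offset": [-0.2, -1, 0], "dr": [0, 0, 0]}, {"offset": [-0.3, -2, 0], "dr": [0, 0, 0]}, {"offset": [-0.5, -3, 0], "dr": [0, 0, 0]}]}}

```text
t: 19.7
tool_pos: [0.518, 0.261, 0.0187]
ee_rot: [180.0, -0.0, 80.7]
wrist_force: [-0.2, -0.2, 0.5]
width: 0.004
grasp_force: 0.0
```

>>> {"op": "servo_tool", "data": {"moves": [{"offset": [-0.1, -0.7, -1], "dr": [0, 0, 0]}, {"offset": [-0.2, -1.4, -1.5], "dr": [0, 0, 0]}, {"offset": [-0.3, -2.1, -1.5], "dr": [0, 0, 0]}, {"offset": [-0.5, -3, -1.5], "dr": [0, 0, 0]}, {"offset": [-0.6, -4, -1.5], "dr": [0, 0, 0]}]}}

```text
t: 20.12
tool_pos: [0.517, 0.2572, 0.0168]
ee_rot: [-180.0, -0.0, 80.7]
wrist_force: [0.2, 0.0, 0.2]
width: -0.001
grasp_force: 0.0
```

>>> {"op": "servo_tool", "data": {"moves": [{"offset": [-0.1, -0.5, 0], "dr": [0, 0, 0]}, {"offset": [-0.1, -1, 0], "dr": [0, 0, 0]}, {"offset": [-0.2, -1.5, 0], "dr": [0, 0, 0]}, {"offset": [-0.3, -2, 0], "dr": [0, 0, 0]}, {"offset": [-0.3, -2, 0], "dr": [0, 0, 0]}]}}

```text
t: 20.53
tool_pos: [0.5167, 0.2557, 0.0168]
ee_rot: [-180.0, -0.0, 80.7]
wrist_force: [-0.1, 2.1, -1.2]
width: -0.004
grasp_force: 0.9
```

>>> {"op": "servo_tool", "data": {"moves": [{"offset": [-0.1, -0.4, 0], "dr": [0, 0, 0]}, {"offset": [-0.1, -0.8, 0], "dr": [0, 0, 0]}, {"offset": [-0.2, -1.1, 0], "dr": [0, 0, 0]}, {"offset": [-0.2, -1.1, 0], "dr": [0, 0, 0]}, {"offset": [-0.2, -1.1, 0], "dr": [0, 0, 0]}]}}

```text
t: 20.95
tool_pos: [0.5165, 0.2555, 0.0171]
ee_rot: [180.0, -0.1, 80.7]
wrist_force: [0.3, 5.4, 0.4]
width: 0.0
grasp_force: 2.7
```

End snug (no motion, 5 N). Now the side nudge.

>>> {"op": "servo_tool", "data": {"moves": [{"offset": [1, 6, 0], "dr": [0, 0, 0]}, {"offset": [1, 8, 15], "dr": [0, 0, 0]}, {"offset": [-5, 5, 40], "dr": [0, 0, 0]}, {"offset": [-25, -15, 45], "dr": [0, 0, 0]}, {"offset": [-45, -45, 45], "dr": [0, 0, 0]}]}}

```text
t: 21.37
tool_pos: [0.4723, 0.2119, 0.0639]
ee_rot: [179.8, -0.2, 80.9]
wrist_force: [0.4, -0.9, -0.3]
width: 0.002
grasp_force: 0.0
```

>>> {"op": "servo_tool", "data": {"moves": [{"offset": [-12, -25, 0], "dr": [0, 0, 0]}, {"offset": [-14, -31, 0], "dr": [0, 0, 0]}, {"offset": [-14, -32, -15], "dr": [0, 0, 0]}, {"offset": [-14, -32, -32], "dr": [0, 0, 0]}, {"offset": [-14, -32, -42], "dr": [0, 0, 0]}]}}

```text
t: 21.78
tool_pos: [0.4575, 0.1761, 0.0187]
ee_rot: [-180.0, 0.1, 80.6]
wrist_force: [-0.2, -0.3, 0.9]
width: -0.002
grasp_force: 0.0
```

>>> {"op": "servo_tool", "data": {"moves": [{"offset": [0, 0, 0], "dr": [0, 0, 0]}, {"offset": [0, 0, 0], "dr": [0, 0, 0]}, {"offset": [0, 0, 0], "dr": [0, 0, 0]}, {"offset": [0, 0, 0], "dr": [0, 0, 0]}, {"offset": [0, 0, 0], "dr": [0, 0, 0]}]}}

```text
t: 22.2
tool_pos: [0.4581, 0.1774, 0.0204]
ee_rot: [179.9, -0.0, 80.7]
wrist_force: [-0.0, -0.8, -0.3]
width: 0.002
grasp_force: 0.0
```

>>> {"op": "servo_tool", "data": {"moves": [{"offset": [0, 0, -2], "dr": [0, 0, 0]}, {"offset": [1, -0.2, -3.6], "dr": [0, 0, 0]}, {"offset": [2.5, -0.4, -3.6], "dr": [0, 0, 0]}, {"offset": [4, -0.6, -3.6], "dr": [0, 0, 0]}, {"offset": [5.5, -0.9, -3.6], "dr": [0, 0, 0]}]}}

```text
t: 22.62
tool_pos: [0.4633, 0.1761, 0.0162]
ee_rot: [-180.0, -0.0, 80.7]
wrist_force: [-0.2, 0.2, -0.6]
width: 0.001
grasp_force: 0.0
```

>>> {"op": "servo_tool", "data": {"moves": [{"offset": [0.7, -0.1, 0], "dr": [0, 0, 0]}, {"offset": [1.4, -0.2, 0], "dr": [0, 0, 0]}, {"offset": [2.1, -0.3, 0], "dr": [0, 0, 0]}, {"offset": [2.8, -0.4, 0], "dr": [0, 0, 0]}, {"offset": [3, -0.5, 0], "dr": [0, 0, 0]}]}}

```text
t: 23.03
tool_pos: [0.4662, 0.1757, 0.0162]
ee_rot: [180.0, -0.0, 80.7]
wrist_force: [0.4, 0.4, -0.3]
width: 0.001
grasp_force: 0.0
```

>>> {"op": "servo_tool", "data": {"moves": [{"offset": [0.5, -0.1, 0], "dr": [0, 0, 0]}, {"offset": [1, -0.2, 0], "dr": [0, 0, 0]}, {"offset": [1.5, -0.2, 0], "dr": [0, 0, 0]}, {"offset": [2, -0.3, 0], "dr": [0, 0, 0]}, {"offset": [2, -0.3, 0], "dr": [0, 0, 0]}]}}

```text
t: 23.45
tool_pos: [0.4682, 0.1753, 0.0162]
ee_rot: [-180.0, -0.0, 80.7]
wrist_force: [0.3, -0.1, 0.1]
width: -0.002
grasp_force: 0.0
```

>>> {"op": "servo_tool", "data": {"moves": [{"offset": [0.6, -0.1, 0], "dr": [0, 0, 0]}, {"offset": [1.2, -0.2, 0], "dr": [0, 0, 0]}, {"offset": [1.8, -0.3, 0], "dr": [0, 0, 0]}, {"offset": [2.4, -0.4, 0], "dr": [0, 0, 0]}, {"offset": [2.4, -0.4, 0], "dr": [0, 0, 0]}]}}

```text
t: 23.87
tool_pos: [0.4706, 0.1749, 0.0162]
ee_rot: [180.0, -0.0, 80.7]
wrist_force: [0.2, -0.0, -0.7]
width: -0.004
grasp_force: 0.0
```

>>> {"op": "servo_tool", "data": {"moves": [{"offset": [0.6, -0.1, 0], "dr": [0, 0, 0]}, {"offset": [1.2, -0.2, 0], "dr": [0, 0, 0]}, {"offset": [1.8, -0.3, 0], "dr": [0, 0, 0]}, {"offset": [2.4, -0.4, 0], "dr": [0, 0, 0]}, {"offset": [2.4, -0.4, 0], "dr": [0, 0, 0]}]}}

```text
t: 24.28
tool_pos: [0.473, 0.1746, 0.0162]
ee_rot: [180.0, -0.0, 80.7]
wrist_force: [0.9, -0.4, 1.1]
width: 0.002
grasp_force: 0.0
```

>>> {"op": "servo_tool", "data": {"moves": [{"offset": [0.5, -0.1, 0], "dr": [0, 0, 0]}, {"offset": [1, -0.2, 0], "dr": [0, 0, 0]}, {"offset": [1.5, -0.2, 0], "dr": [0, 0, 0]}, {"offset": [2, -0.3, 0], "dr": [0, 0, 0]}, {"offset": [2, -0.3, 0], "dr": [0, 0, 0]}]}}

```text
t: 24.7
tool_pos: [0.4741, 0.1743, 0.0159]
ee_rot: [-179.9, 0.0, 80.7]
wrist_force: [-3.8, -0.3, 2.4]
width: -0.002
grasp_force: 2.1
```

Contact. One more small press to see whether it gives.

>>> {"op": "servo_tool", "data": {"moves": [{"offset": [0.4, 0, 0], "dr": [0, 0, 0]}, {"offset": [0.7, -0.1, 0], "dr": [0, 0, 0]}, {"offset": [0.7, -0.1, 0], "dr": [0, 0, 0]}, {"offset": [0.7, -0.1, 0], "dr": [0, 0, 0]}, {"offset": [0.7, -0.1, 0], "dr": [0, 0, 0]}]}}

```text
t: 25.12
tool_pos: [0.4742, 0.1743, 0.0159]
ee_rot: [-179.9, 0.0, 80.7]
wrist_force: [-7.6, 1.0, 4.6]
width: 0.001
grasp_force: 3.4
```

>>> {"op": "servo_tool", "data": {"moves": [{"offset": [-3, 0.5, 0], "dr": [0, 0, 0]}, {"offset": [-8, 1, 0], "dr": [0, 0, 0]}, {"offset": [-16, 2, 8], "dr": [0, 0, 0]}, {"offset": [-20, 3, 35], "dr": [0, 0, 0]}, {"offset": [-20, 3, 70], "dr": [0, 0, 0]}]}}

```text
t: 25.53
tool_pos: [0.4529, 0.1767, 0.0848]
ee_rot: [-179.7, 0.1, 80.7]
wrist_force: [1.7, 0.5, 0.4]
width: -0.003
grasp_force: 0.0
```

>>> {"op": "servo_tool", "data": {"moves": [{"offset": [0, 0, 25], "dr": [0, 0, 0]}, {"offset": [0, -30, 50], "dr": [0, 0, 0]}, {"offset": [0, -65, 70], "dr": [0, 0, 0]}, {"offset": [0, -100, 80], "dr": [0, 0, 0]}, {"offset": [0, -130, 80], "dr": [0, 0, 0]}]}}

```text
t: 25.95
tool_pos: [0.4572, 0.0452, 0.1692]
ee_rot: [179.6, -0.0, 80.6]
wrist_force: [0.6, 0.5, -0.0]
width: -0.002
grasp_force: 0.0
```

Run:
```python
from h import *
np.set_printoptions(precision=4,suppress=True)
for c in ['top','side']:
    for k in range(3): s=snapshot(c)
    for n,z in [('plate1_mid',.022),('stage',.014)]:
        for d in outline_of(c,n):
            m=d['region'].astype(np.uint8); cs=max(cv2.findContours(m,cv2.RETR_EXTERNAL,cv2.CHAIN_APPROX_NONE)[0],key=cv2.contourArea)[:,0]
            r=cv2.minAreaRect((unproj(s,cs,z)[:,:2]*1000).astype(np.float32)); print(c,n,round(d['confidence'],2),np.round(r[0],1),np.round(r[1],1),round(r[2],2))
    for n in ['caliper','gauge_case','cleaner']: print(n,[np.round(d['xyz'],3).tolist() for d in look_for(c,n)][:1])
    save('fin_'+c,s['color'])
o=get_obs(); print(o['t'],o['tool_pos'],o['wrist_force'])
```

```text
top stage 0.56 [495.7 260.3] [137.7 170.6] 80.33
caliper [[0.751, -0.234, 0.006]]
gauge_case [[0.754, 0.218, 0.038]]
cleaner [[0.704, 0.022, 0.055]]
side plate1_mid 0.69 [505.3 199.5] [103.6  51.8] 80.56
side plate1_mid 0.63 [ 515.8 -206.6] [319.8  69.1] 88.12
side stage 0.8 [485.8 221.9] [222.2 177.9] 80.78
caliper [[0.762, -0.18, 0.004]]
gauge_case [[0.741, 0.228, 0.036]]
cleaner [[0.698, 0.037, 0.047]]
26.75 [0.4556 0.0473 0.1661] [ 0.0663  0.699  -0.2812]
```

The plate didn't yield to either nudge. Its yaw matches the stage (80.6° against 80.8°), it sits at the home position, and the bystanders haven't moved. Handing in.

```bash
python3 -c "
from cell import *
print(close_job())"
```

```text
the job is handed in; nothing more can be done
None
```

I ejected the bottom plate, drew it out and laid it flat on the glass, touching both legs of the square. I let go and handed the job in at about 27 s; the caliper, case and jar measured where they were, but I didn't re-check the four remaining plates after drawing it.

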